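Tub of dried flowers through the spring flap

ROBOT

A 7-joint arm with a two-finger parallel gripper is mounted at the origin on the work surface. World frame = base frame: x ahead of the robot, y to its left, z up, the work surface at z = 0. Lengths are in m, angles in rad, forces in N, time in s.
With the tool pointing down it reaches from about 0.425 to 0.925 m from the base axis. Payload 6.8 kg.
Tool frame: the origin (TCP) lies at the very end of the fingers, on their centre line; the grasp point (between the pads) lies 19 mm behind it; y points along the fingers, z is the direction in which the jaws open and shut, and the axes are right-handed (so a half turn about y gives the same grasp; the last joint's range is limited). The gripper opens to 85 mm and grips with 20 to 120 N. Pads are 22 mm wide; open, the fingers measure 114 mm over their backs; the gripper's body (76 mm by 85 mm) begins 54 mm behind the grasp point. The pads swing forward as they close: fully open they stand 13 mm farther back than shut.
Start: joints at [-1.438, 0.477, 0.022, 1.555, -0.011, 1.109, -0.083], TCP at [0.161, 0.656, 0.231] pointing down, gripper open.
Joint ranges: [-2.96, 2.96], [-0.34, 2.1], [-1.41, 1.46], [0.24, 2.44], [-1.37, 4.51], [0.17, 1.92], [-2.96, 2.96]. Speed limits (rad/s): [2.39, 2.39, 3.14, 3.14, 3.14, 3.14, 3.14].

INTERFACE

Orientations are given as a rotation vector (axis times angle).
In Python, from bench import r gives the robot as it stands.
- The arm moves only by the tool drive_tool, never from a script. Its argument "series" is a list of rows, each a list of 7 numbers: the shift along the tool's x, y, z in mm, then the turn, a rotation vector about the tool's x, y, z in degrees, then the finger opening in mm, from 0 to 85.4. In form: [[tx, ty, tz, wx, wy, wz, grip], ...]. A call has 1 to 5 rows; each row is the pose to reach, as a shift and turn from the pose measured when the call began, along the tool's axes at that moment; what a row does not reach only later rows make up. A row lasts 1/10 s, in which the tool goes at most 50 mm and 8.59 degrees, less where a joint would pass 70% of its speed; a pose out of reach is approached as far as the arm can. A call with a gripper value outside its range is refused whole. The fingers move at their own pace and stop on an object; "squeeze" is the grip in N (left out, the last holds). Time passes only in rows, so rows that repeat a pose let the fingers close. It gives the time, the measured TCP pose, the force and the opening at its end, in the units of the state.
- r.get_obs(): the state, without advancing time (a new reading comes with each control period).
- r.grab_frame(name): name is "scene" or "top" or "wrist"; returns a dict with "frame" (384x512x3 uint8, blue, green, red), "intrinsics" (3x3 intrinsics, pixels), "rvec" (rotation vector, rad) and "tvec" (3), from world to camera coordinates, as OpenCV has them. Camera axes: x right, y down, z forward; pixel columns grow to the right and rows downward; lengths in m; the calibration is good to about 2 mm. The wrist camera is an equidistant fisheye: a pixel r from the principal point sees the ray r / f radians off the axis. A picture is of the moment at which its call begins. There is no depth.
- r.hand_in(): hands the job in, once; it reports no verdict.
The state is a dict: "clock": time; "joints": joint angles; "qvel": joint speeds; "tau": joint torques, N m; "tcp_pos": TCP position; "orientation": TCP orientation; "contact_force": force on the tool from outside, world axes, zero at the start; "moment": the same for the moment, N m; "grip_width": finger opening in m.
Only numpy, scipy, OpenCV 4.12 (cv2) and the standard library are available. Lean on these libraries where they do the work, as an engineer would, in place of code of your own. Each camera call takes 0.05 s, during which the arm holds its last target.

TASK

Put the yellow tub into the white stock bin: with one finger push the green self-closing flap open and hold it well open, and with the other finger push the tub along its lane, through the opening, until it drops into the bin; then let the flap swing shut behind it. Do not pick the tub up, do not shove the flap open with the tub, and leave the jars, bottle, bowl, carton and other tub where they are.

Things in the scene. Friction and masses are not known exactly. Their poses are not given: they have to be found in the camera images.
- bin_unit: White counter-top stock bin, fixed, 335 long, 260 wide. Origin: on the worktop, right below the flap's hinge axis; x points in through the opening (away from the robot), y left, z up. All coordinates in this list are mm in this frame. Loading sill in front of the opening: top at z 110, x -125 to 6, y -150 to 10. Left of it, y 10 to 110, a ledge at z 110 with a small jar.
- lane (a point): Point on the sill's top on the lane's centre line, x -60, y -95, z 110. The tub's lane runs along x between two low aluminium rails (10 high, 4 thick, x -113 to -8) centred on y -62.5 and y -127.5.
- bin_floor (a point): Centre of the bin's inner floor, x 104, y -66, z 12. Past the sill's edge at x 6 the bin is open down to this floor: what is pushed over the edge falls in. Walls up to z 165: left y 10 to 18, right y -150 to -142, back x 202 to 210. Open on top from the flap to x 150, then a clear cover at z 165 to 168. Hinge post at x 0, y 0, radius 8, up to z 168.
- flap (a joint): Green upright flap, 5 thick; shut (0 rad) it stands across the opening at x 0, y -6 to -134, z 115 to 165. Hinged at its left end on the vertical axis x 0, y 0; grows as the right end swings inward (+x), to 1.45 rad. A spring shuts it: 0.075 N m at 0, plus 0.05 per rad. A finger at y -40 going d past x 0 opens it to about atan(d/40) and may slide along it.
- flap_edge (a point): Point on the flap's free end, half-way up, 134 mm from the hinge axis; it moves with the flap.
- tub_center (a point): Yellow round tub with a yellow lid, 58 in diameter, 45 high, about 0.1 kg, standing upright in the lane on the sill; the point is its centre, half-way up (z 132.5 in the bin_unit frame on the sill).
- ledge_jar_center (a point): Small amber jar, 36 in diameter, 55 high, on the ledge left of the sill; the point is its centre. Bystander, leave it where it is.
- green_tub_center (a point): White tub with a green lid, 58 in diameter, 45 high. Bystander, loose on the worktop; the point is its centre, half-way up. Leave it where it is.
- herb_jar_center (a point): Green glass jar, 64 in diameter, 100 high. Bystander, loose on the worktop; the point is its centre, half-way up. Leave it where it is.
- oil_bottle_center (a point): Amber bottle, 44 in diameter, 130 high. Bystander, loose on the worktop; the point is its centre, half-way up. Leave it where it is.
- tea_carton_center (a point): Plain cardboard carton, 60 x 90, 120 high. Bystander, loose on the worktop; the point is its centre, half-way up. Leave it where it is.
- bowl_center (a point): White bowl, 110 in diameter, 45 high. Bystander, loose on the worktop; the point is its centre, half-way up. Leave it where it is.
- honey_jar_center (a point): Amber jar with a yellow cap, 60 in diameter, 75 high. Bystander, loose on the worktop; the point is its centre, half-way up. Leave it where it is.
There are look-alikes about, which are no part of the job. What is shaped like the part that bears tub_center but black or brown is not meant.

How it is judged:
On the way, in this order (a step that is already met when the one before it is completed fails the run):
1. a finger holds the flap open (over 0.35 rad) while the tub is still outside (value of joint flap above 0.35 rad and contact force between the fingers and flap above 0.2 N and x of tub_center in the frame of bin_unit below 0 m), for 0.1 s.
2. the tub goes in through the opening while a finger holds the flap open (x of tub_center in the frame of bin_unit above 0.003 m and value of joint flap above 0.5 rad and contact force between the fingers and flap above 0.1 N), for 0.05 s.
At the end, for the whole second after the job is handed in: The tub lies at rest (below 0.03 m/s) on the bin's floor, inside its walls (any way up, centre below 85 mm above the worktop); the flap has closed to within 0.08 rad (x of tub_center in the frame of bin_unit between 0.02 and 0.2 m and y of tub_center in the frame of bin_unit between -0.142 and 0.012 m and z of tub_center in the frame of bin_unit below 0.085 m and value of joint flap below 0.08 rad and linear speed of tub below 0.03 m/s); the robot touches nothing.
It fails at once if the tub is lifted more than 15 mm off the sill (z of tub_center in the frame of bin_unit above 0.1475 m).
It fails at once if the tub enters the opening (centre past the flap's plane) while the flap is open less than 0.45 rad, as when the tub itself shoves it open (x of tub_center in the frame of bin_unit between 0 and 0.02 m and z of tub_center in the frame of bin_unit above 0.125 m and value of joint flap below 0.45 rad).
It fails at once if a bystander is moved by more than 25 mm (distance of any of ledge_jar_center, green_tub_center, herb_jar_center, oil_bottle_center, tea_carton_center, bowl_center, honey_jar_center from where it was at the start of the episode above 0.025 m).
It also fails if it takes over 38 s, if anything falls off the work surface, if the arm or the gripper's body presses on something with over 40 N, if the wrist force passes 120 N, or if a joint passes its speed limit or range.

## Working session

There is one attempt and no reset: what is moved stays moved. The work goes in short steps, Python scripts to look and compute and a tool call to move; the robot and the scene stay as the last step left them, time stands still between calls to the robot, and variables do not carry over. Pictures are saved under pics/ and viewed, and the job is handed in when it is done.

Besides the shell and the picture viewer there is one more tool, called after "Emit:" by a JSON object that holds its "api" and its "payload". drive_tool: Moves the arm, as the interface text tells. Its arguments: {"type":"object","properties":{"series":{"type":"array","items":{"type":"array","items":{"type":"number"}}},"squeeze":{"type":"number"}},"required":["series"]}

```bash
mkdir -p pics; ls
cat > h.py <<'E'
import numpy as np, cv2
from bench import r
def grab(n,fn):
    f=r.grab_frame(n); cv2.imwrite('pics/'+fn,f['frame']); return f
def ray(f,u,v):
    K=np.array(f['intrinsics']);R=cv2.Rodrigues(np.array(f['rvec'],float))[0];t=np.array(f['tvec'],float).ravel()
    d=R.T@np.array([(u-K[0,2])/K[0,0],(v-K[1,2])/K[1,1],1]);return -R.T@t,d/np.linalg.norm(d)
def onz(f,u,v,z):
    o,d=ray(f,u,v);return o+d*(z-o[2])/d[2]
def proj(f,p):
    return cv2.projectPoints(np.array(p,float).reshape(-1,3),np.array(f['rvec'],float),np.array(f['tvec'],float),np.array(f['intrinsics'],float),None)[0].reshape(-1,2)
E
python3 - <<'E'
from h import *
import pickle
o=r.get_obs();print(o)
F={}
for n in ['scene','top','wrist']:
    F[n]=grab(n,n+'0.png')
    print(n,F[n]['intrinsics'],F[n]['rvec'],F[n]['tvec'])
pickle.dump(F,open('f0.pkl','wb'))
E
```

```text
pics
{'clock': 0.0, 'joints': array([-1.43807328,  0.47782056,  0.02230565,  1.55646155, -0.01148479,
        1.10931229, -0.08308563]), 'qvel': array([ 2.94350227e-04,  1.23053947e-03, -1.22414603e-03,  7.37668022e-04,
        7.07647716e-05, -7.69484945e-04, -7.08194988e-04]), 'tau': array([ 3.91505546e-04, -5.96460915e+01,  1.60828907e+00, -2.81184393e+01,
        1.24962162e-02,  9.56849341e-03, -1.29400439e-05]), 'tcp_pos': array([0.16084402, 0.65493432, 0.23030709]), 'orientation': array([-1.56439414,  0.18911925, -0.18898208]), 'contact_force': array([-1.00681834, -0.017407  , -0.76140905]), 'moment': array([ 0.00455447, -0.01759798,  0.01484709]), 'grip_width': 0.0852533733365738}
scene [[388.59493613   0.         249.06764982]
 [  0.         388.59493613 183.86370983]
 [  0.           0.           1.        ]] [ 0.73664486  2.50476188 -1.20882981] [ 0.4093207  -0.06519909  1.53818225]
top [[489.00336654   0.         260.17385087]
 [  0.         489.00336654 188.2760845 ]
 [  0.           0.           1.        ]] [ 2.11284883 -2.1679699   0.19758449] [0.00230901 0.51722678 1.46457443]
wrist [[297.31863964   0.         254.19292997]
 [  0.         297.31863964 196.108755  ]
 [  0.           0.           1.        ]] [-2.28944812 -1.79409637 -0.25142756] [-0.67273204 -0.03546055  0.37937999]
```

View pics/scene0.png

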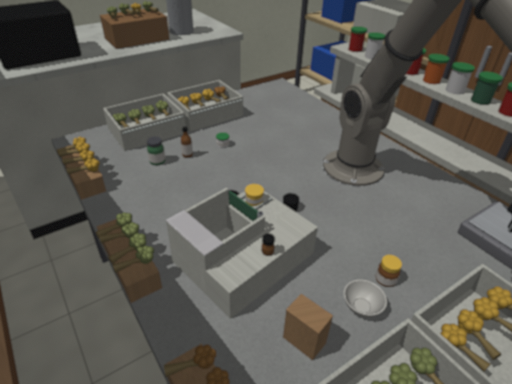

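View pics/top0.png

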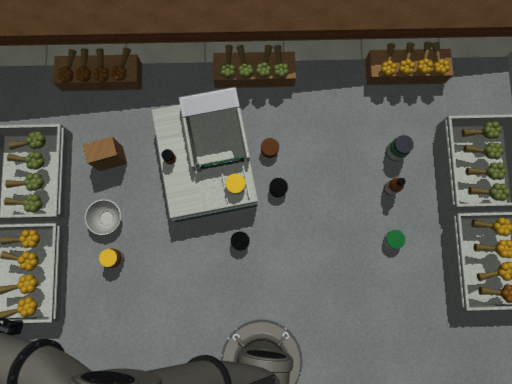

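View pics/wrist0.png

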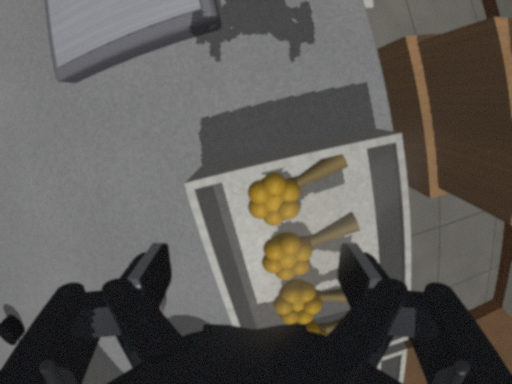

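Run:
```python
from h import *
import pickle
F=pickle.load(open('f0.pkl','rb'))
t=F['top']['frame'][80:230,140:300];cv2.imwrite('pics/topcrop.png',cv2.resize(t,None,fx=5,fy=4*1.0,interpolation=cv2.INTER_CUBIC)[:600])
c=cv2.resize(F['scene']['frame'][170:310,160:330],None,fx=4.2,fy=4.2,interpolation=cv2.INTER_CUBIC);cv2.imwrite('pics/scenecrop.png',c)
```

```text
(no output)
```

View pics/topcrop.png

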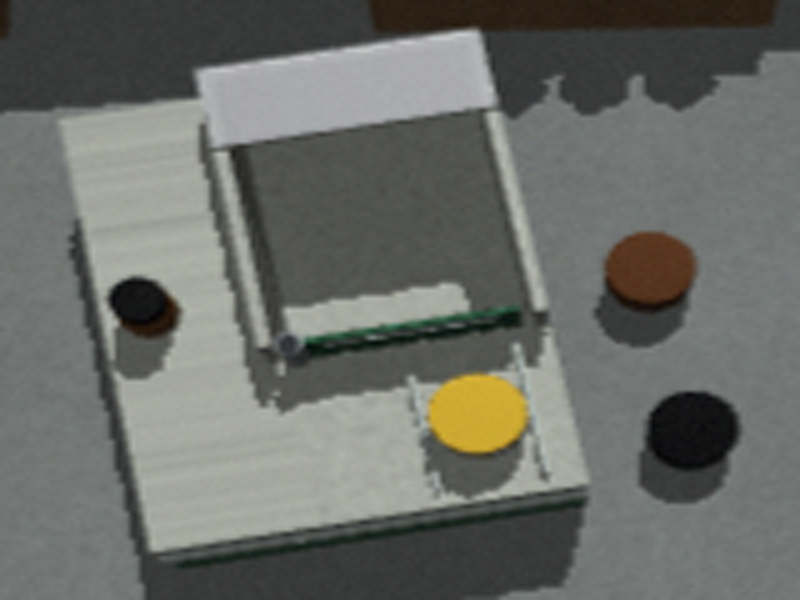

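View pics/scenecrop.png

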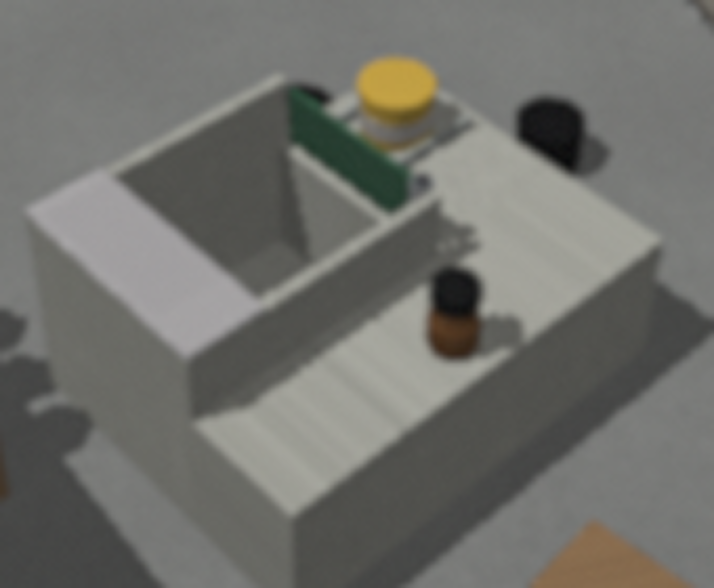

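The image shows the yellow-lidded tub at top-view (235,183), in the railed lane on the sill. The look-alikes are black at (278,187) and (240,241), and brown at (270,147). The honey jar at (109,258) also has a yellow cap, but it stands off the bin. So the tub at (235,183) is the one meant, and the enlarged crop confirms it. Next I fit the bin pose.

Run:
```python
from h import *
import pickle
from scipy.optimize import least_squares
F=pickle.load(open('f0.pkl','rb'))
f=F['top']; s=F['scene']
g=lambda x,y:(140+(x+.5)/5-.5,80+(y+.5)/4-.5)
q=lambda x,y:(160+(x+.5)/4.2-.5,170+(y+.5)/4.2-.5)
P=[((150,552),(-125,110,110)),((588,487),(-125,-150,110)),((289,345),(0,0,168)),((197,70),(210,18,168)),((480,30),(210,-150,168)),((520,314),(0,-134,165)),((62,122),(210,110,110)),((545,310),(0,-150,165)) ]
S=[((660,240),(-125,110,110)),((293,515),(210,110,110)),((188,357),(210,18,168)),((28,210),(210,-150,168)),((421,182),(0,0,168))]
def T(p,b):
    c,si=np.cos(p[2]),np.sin(p[2]);b=np.array(b)/1000
    return np.c_[p[0]+c*b[:,0]-si*b[:,1],p[1]+si*b[:,0]+c*b[:,1],b[:,2]]
def res(p):
    a=proj(f,T(p,[b for _,b in P]))-[g(*u) for u,_ in P]
    d=proj(s,T(p,[b for _,b in S]))-[q(*u) for u,_ in S]
    return np.r_[a.ravel(),d.ravel()]
x0=[.6,.1,.1]
R=least_squares(res,x0,loss='soft_l1');print(R.x,np.degrees(R.x[2]));print(R.fun.reshape(-1,2).round(1))
np.save('bin.npy',R.x)
p=R.x
# tub lid
for n,fr in (('top',f),('scene',s)):
    h=cv2.cvtColor(fr['frame'],cv2.COLOR_BGR2HSV);m=cv2.inRange(h,(18,140,120),(32,255,255))
    nn,l,st,ce=cv2.connectedComponentsWithStats(m)
    for i in range(1,nn):
        if st[i,4]>40 : print(n,st[i],ce[i])
uv=(235.2,182.9)
w=onz(f,*uv,.155);d=w[:2]-p[:2];c,si=np.cos(p[2]),np.sin(p[2]);print('tub',w,(c*d[0]+si*d[1])*1000,(-si*d[0]+c*d[1])*1000)
o=r.get_obs();print(cv2.Rodrigues(o['orientation'])[0].round(3))
```

```text
[0.56560426 0.16898304 0.16685819] 9.560270321109789
[[-0.2  0.6]
 [-0.1 -0. ]
 [-0.4 -0.2]
 [-0.4  0.4]
 [-0.3  0.2]
 [-0.2 -0.9]
 [-0.7 -0.4]
 [ 0.3 -0.9]
 [ 0.9 -0.4]
 [-0.6 -0.5]
 [-0.3 -0.7]
 [-0.5 -0.9]
 [ 0.6 -1.3]]
top [400  59  15  13 114] [406.94736842  65.38596491]
top [418  58  15  14 124] [425.11290323  64.4516129 ]
top [435  59  15  13 131] [442.06870229  65.08396947]
top [382  60  15  14 122] [388.82786885  66.42622951]
top [226 174  19  19 302] [235.00662252 183.05629139]
top [495 218  17  16 180] [503.75       225.71666667]
top [ 19 230  19  16 205] [ 28.0097561  237.42926829]
top [498 240  14  16 174] [505.48275862 247.25287356]
top [ 99 249  18  18 258] [107.6744186  257.42635659]
top [ 18 252  18  17 208] [ 26.75480769 259.80769231]
top [500 262  12  17 134] [506.86567164 269.76119403]
top [ 17 275  19  17 223] [ 25.82511211 282.85201794]
top [ 17 297  19  19 236] [ 25.49576271 305.93220339]
scene [203  89  10   7  44] [207.52272727  91.93181818]
scene [190  94  11   5  43] [194.88372093  95.74418605]
scene [ 74 138  24  29 277] [ 84.66787004 151.9133574 ]
scene [246 185  17  12 175] [253.79428571 190.44      ]
scene [382 255  19  16 235] [390.8        262.88510638]
scene [475 287  37  30 626] [492.83067093 301.60223642]
scene [459 310  24  20 320] [470.6875   319.534375]
scene [442 325  24  19 348] [454.14655172 333.61781609]
tub [0.51553922 0.06191378 0.155     ] -67.15229972618101 -97.26716696330547
[[ 0.971 -0.     0.238]
 [-0.238 -0.001  0.971]
 [ 0.    -1.    -0.001]]
```

Emit:
{"api": "drive_tool", "payload": {"series": [[28, 0, -29, 0, 6, 0, 78], [60, 0, -62, 0, 12, 0, 78], [92, 0, -95, 0, 18, 0, 78], [126, 0, -130, 0, 24, 0, 78], [160, 0, -165, 0, 29.8, 0, 78]]}}

```text
clock: 0.65
tcp_pos: [0.2775, 0.4548, 0.2306]
orientation: [-1.488, 0.598, -0.598]
contact_force: [1.3, -0.4, -0.6]
grip_width: 0.0778
```

```bash
cat >> h.py <<'E'
def todo(bx,by,z,jaw):
    p=np.load('bin.npy');c,s=np.cos(p[2]),np.sin(p[2]);o=r.get_obs()
    R=cv2.Rodrigues(o['orientation'])[0];t=o['tcp_pos']
    w=np.array([p[0]+(c*bx-s*by)/1000,p[1]+(s*bx+c*by)/1000,z/1000])
    a=p[2]+np.radians(jaw);Z=np.array([np.cos(a),np.sin(a),0]);Y=np.array([0,0,-1.]);G=np.c_[np.cross(Y,Z),Y,Z]
    d=t[:2]-p[:2]
    print('clock',round(o['clock'],2),'tcp bin',((c*d[0]+s*d[1])*1000).round(1),((-s*d[0]+c*d[1])*1000).round(1),'z',(t[2]*1000).round(1),'F',o['contact_force'].round(1),'w',o['grip_width'].round(4))
    print('shift',(R.T@(w-t)*1000).round(1),'turn',np.degrees(cv2.Rodrigues(R.T@G)[0].ravel()).round(2))
    print('bin x axis in tool',(R.T@[c,s,0]).round(3),'bin y',(R.T@[-s,c,0]).round(3))
E
python3 -c "
from h import *
todo(-85,-64,230,36.9)"
```

```text
Traceback (most recent call last):
  File "h.py", line 18, in todo
    print('clock',round(o['clock'],2),'tcp bin',((c*d[0]+s*d[1])*1000).round(1),((-s*d[0]+c*d[1])*1000).round(1),'z',(t[2]*1000).round(1),'F',o['contact_force'].round(1),'w',o['grip_width'].round(4))
                                                                                                                                                                              ^^^^^^^^^^^^^^^^^^^^^
AttributeError: 'float' object has no attribute 'round'
```

```bash
sed -i "s/o\['grip_width'\].round(4)/round(o['grip_width'],4)/" h.py
python3 -c "
from h import *
todo(-85,-64,230,36.9)"
```

```text
clock 0.65 tcp bin -236.6 329.7 z 230.6 F [ 1.3 -0.4 -0.6] w 0.0778
shift [ 406.4    1.1 -113.1] turn [ 0.08 -0.28  0.05]
bin x axis in tool [ 0.596 -0.001  0.803] bin y [-0.803 -0.001  0.596]
```

Emit:
{"api": "drive_tool", "payload": {"series": [[40, 0, -11, 0, 0, 0, 78], [82, 0, -23, 0, 0, 0, 78], [124, 0, -35, 0, 0, 0, 78], [166, 0, -46, 0, 0, 0, 78], [208, 0, -58, 0, 0, 0, 78]]}}

```text
clock: 1.15
tcp_pos: [0.388, 0.2673, 0.2309]
orientation: [-1.488, 0.598, -0.598]
contact_force: [-0.2, 1.0, -0.4]
grip_width: 0.0777
```

Emit:
{"api": "drive_tool", "payload": {"series": [[40, 0, -11, 0, 0, 0, 78], [80, 0, -22, 0, 0, 0, 78], [120, 0, -34, 0, 0, 0, 78], [160, 0, -45, 0, 0, 0, 78], [190, 0, -53, 0, 0, 0, 78]]}}

```text
clock: 1.65
tcp_pos: [0.4892, 0.0948, 0.2312]
orientation: [-1.488, 0.599, -0.6]
contact_force: [-0.4, 1.0, -0.2]
grip_width: 0.078
```

```bash
python3 -c "
from h import *
todo(-85,-64,230,36.9)"
```

```text
clock 1.65 tcp bin -87.7 -60.5 z 231.2 F [-0.4  1.  -0.2] w 0.078
shift [4.4 1.2 0.1] turn [ 0.06 -0.4   0.06]
bin x axis in tool [ 0.595 -0.     0.804] bin y [-0.804 -0.002  0.595]
```

Emit:
{"api": "drive_tool", "payload": {"series": [[4, 20, 0, 0, 0, 0, 78], [4, 45, 0, 0, 0, 0, 78], [4, 65, 0, 0, 0, 0, 78], [4, 65, 0, 0, 0, 0, 78]]}}

```text
clock: 2.05
tcp_pos: [0.4901, 0.0913, 0.1639]
orientation: [-1.492, 0.603, -0.598]
contact_force: [-0.5, 0.1, 0.1]
grip_width: 0.0783
```

```bash
python3 -c "
from h import *
todo(-85,-64,125,36.9)
for n in ('scene','top','wrist'):
  f=grab(n,n+'1.png')
  b={'scene':(150,120,330,260),'top':(140,60,300,240),'wrist':(0,0,512,384)}[n]
  k={'scene':3.2,'top':3.2,'wrist':1.2}[n]
  cv2.imwrite('pics/'+n+'1c.png',cv2.resize(f['frame'][b[1]:b[3],b[0]:b[2]],None,fx=k,fy=k,interpolation=cv2.INTER_CUBIC))
"
```

```text
clock 2.05 tcp bin -87.4 -64.1 z 163.9 F [-0.5  0.1  0.1] w 0.0783
shift [ 1.4 38.9  2.2] turn [ 0.34 -0.41 -0.06]
bin x axis in tool [ 0.595 -0.005  0.804] bin y [-0.804 -0.003  0.595]
```

View pics/scene1c.png

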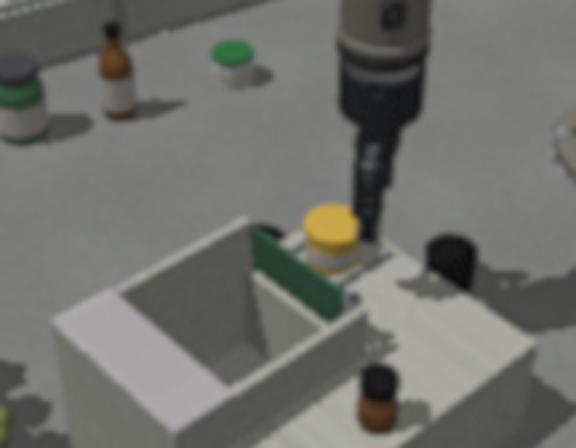

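View pics/wrist1c.png

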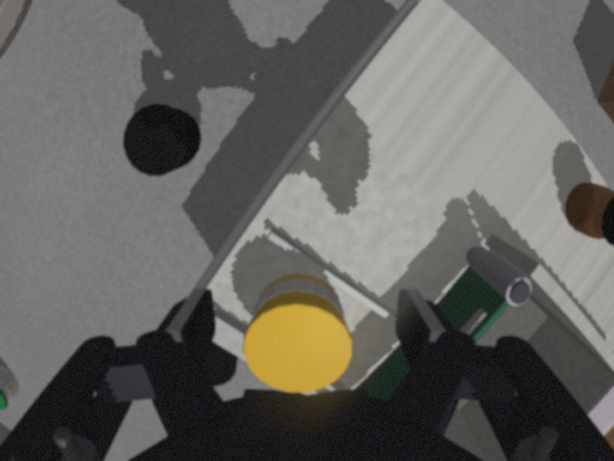

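The wrist view matches the plan: the left finger at (205,320) is behind the tub at (298,340), and the right finger at (425,320) is in front of the flap near the hinge post at (510,285). Next I descend.

Emit:
{"api": "drive_tool", "payload": {"series": [[1, 15, 2, 0, 0, 0, 78], [1, 30, 2, 0, 0, 0, 78], [1, 39, 2, 0, 0, 0, 78], [1, 39, 2, 0, 0, 0, 78], [1, 39, 2, 0, 0, 0, 78]]}}

```text
clock: 2.7
tcp_pos: [0.4952, 0.0928, 0.1287]
orientation: [-1.487, 0.598, -0.601]
contact_force: [0.6, -0.3, 0.0]
grip_width: 0.0782
```

```bash
python3 -c "
from h import *
todo(-60,-64,125,36.9)
for n in ('scene','top','wrist'):
  f=grab(n,n+'2.png')
  b={'scene':(200,140,320,260),'top':(140,60,300,240),'wrist':(0,100,512,384)}[n]
  k={'scene':4.5,'top':3.2,'wrist':1.5}[n]
  cv2.imwrite('pics/'+n+'2c.png',cv2.resize(f['frame'][b[1]:b[3],b[0]:b[2]],None,fx=k,fy=k,interpolation=cv2.INTER_CUBIC))
"
```

```text
clock 2.7 tcp bin -82.1 -63.4 z 128.7 F [ 0.6 -0.3  0. ] w 0.0782
shift [13.6  3.7 17.4] turn [-0.03 -0.4   0.11]
bin x axis in tool [0.595 0.002 0.804] bin y [-0.804 -0.001  0.595]
```

View pics/scene2c.png

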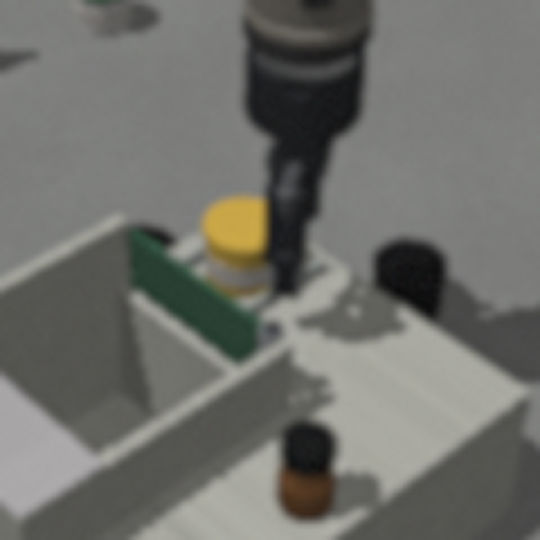

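View pics/wrist2c.png

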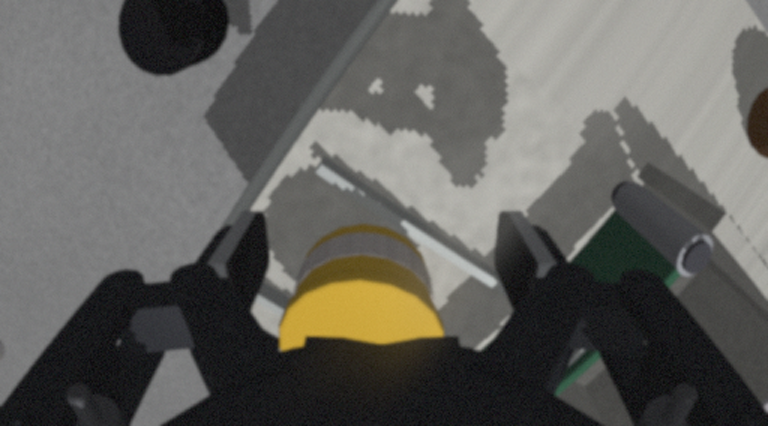

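Emit:
{"api": "drive_tool", "payload": {"series": [[6, 3, 7, 0, 0, 0, 78], [10, 3, 12, 0, 0, 0, 78], [16, 3, 20, 0, 0, 0, 78], [22, 3, 28, 0, 0, 0, 78], [25, 3, 32, 0, 0, 0, 78]]}}

```text
clock: 3.35
tcp_pos: [0.536, 0.0986, 0.1257]
orientation: [-1.487, 0.598, -0.601]
contact_force: [-5.4, 0.2, 3.1]
grip_width: 0.0779
```

```bash
python3 -c "
from h import *
todo(-5,-64,125,36.9)
for n in ('scene','top','wrist'):
  f=grab(n,n+'3.png')
  b={'scene':(200,140,320,260),'top':(140,60,300,240),'wrist':(0,100,512,384)}[n]
  k={'scene':4.5,'top':3.2,'wrist':1.5}[n]
  cv2.imwrite('pics/'+n+'3c.png',cv2.resize(f['frame'][b[1]:b[3],b[0]:b[2]],None,fx=k,fy=k,interpolation=cv2.INTER_CUBIC))
"
```

```text
clock 3.35 tcp bin -40.9 -64.5 z 125.7 F [-5.4  0.2  3.1] w 0.0779
shift [21.   0.7 29.1] turn [ 0.01 -0.39  0.08]
bin x axis in tool [0.595 0.001 0.804] bin y [-0.804 -0.001  0.595]
```

View pics/scene3c.png

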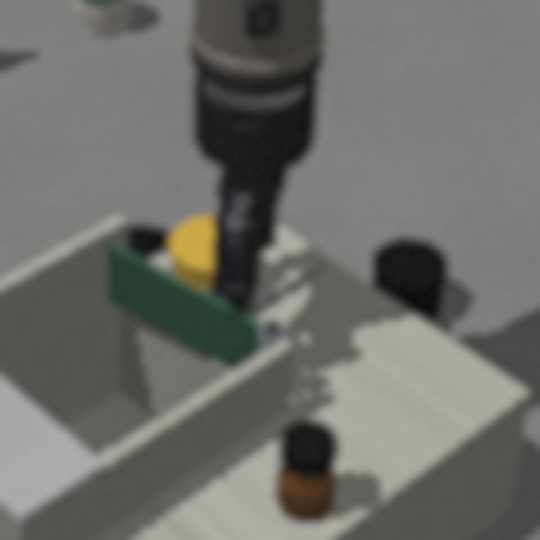

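View pics/wrist3c.png

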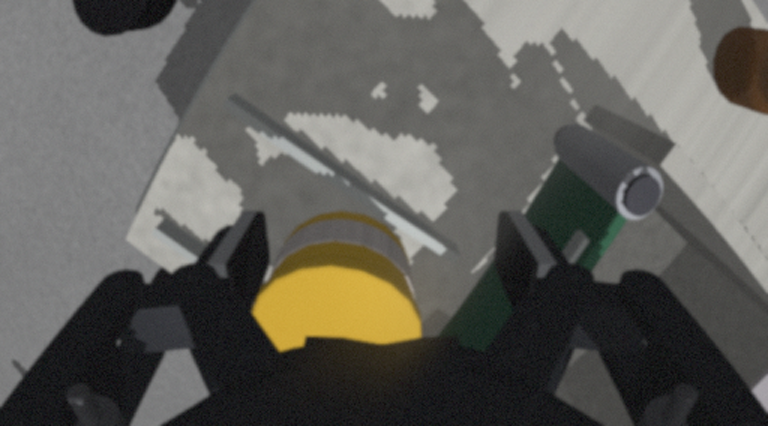

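View pics/top3c.png

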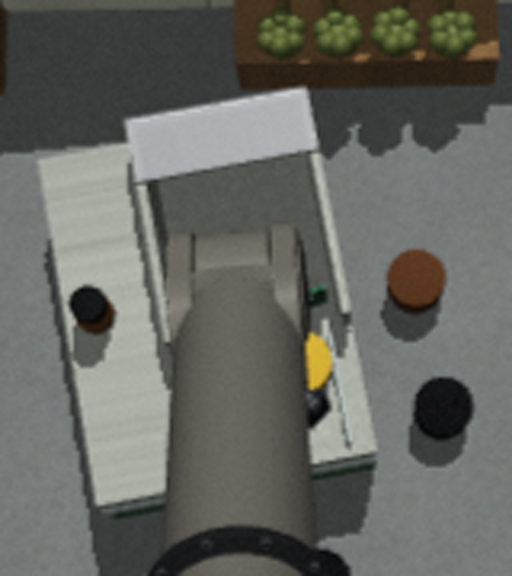

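The flap has begun to open on the finger, and the tub has moved along the lane clear of it. I keep pushing.

Emit:
{"api": "drive_tool", "payload": {"series": [[4, 0, 6, 0, 0, 0, 78], [8, 0, 11, 0, 0, 0, 78], [12, 0, 17, 0, 0, 0, 78], [15, 0, 21, 0, 0, 0, 78], [16, 0, 22, 0, 0, 0, 78]]}}

```text
clock: 4.0
tcp_pos: [0.5614, 0.1031, 0.1251]
orientation: [-1.488, 0.599, -0.6]
contact_force: [-5.8, -2.2, 0.2]
grip_width: 0.0779
```

```bash
python3 -c "
from h import *
todo(20,-64,125,36.9)
for n in ('scene','top','wrist'):
  f=grab(n,n+'4.png')
  b={'scene':(200,140,320,260),'top':(140,60,300,240),'wrist':(0,100,512,384)}[n]
  k={'scene':4.5,'top':3.2,'wrist':1.5}[n]
  cv2.imwrite('pics/'+n+'4c.png',cv2.resize(f['frame'][b[1]:b[3],b[0]:b[2]],None,fx=k,fy=k,interpolation=cv2.INTER_CUBIC))
"
```

```text
clock 4.0 tcp bin -15.1 -64.3 z 125.1 F [-5.8 -2.2  0.2] w 0.0779
shift [20.6  0.1 28.4] turn [ 0.09 -0.38  0.04]
bin x axis in tool [ 0.595 -0.001  0.804] bin y [-0.804 -0.002  0.595]
```

View pics/scene4c.png

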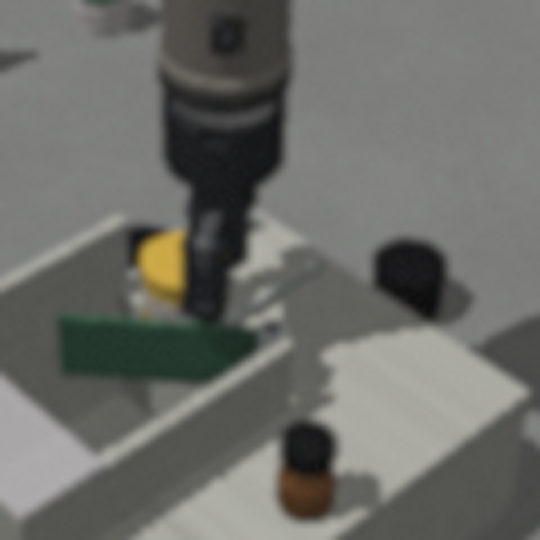

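View pics/wrist4c.png

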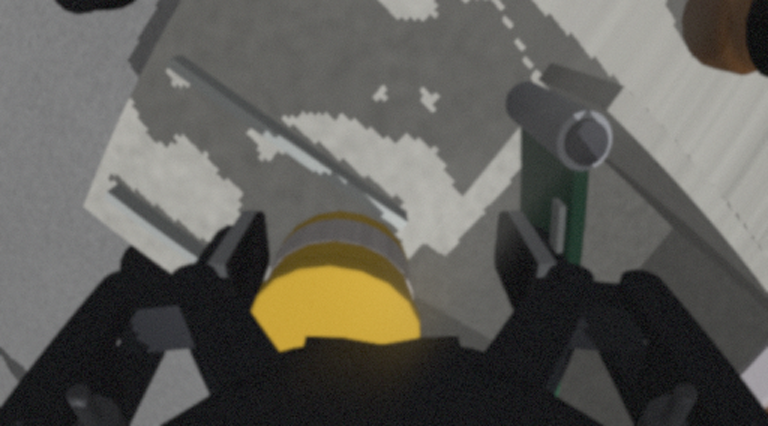

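View pics/top4c.png

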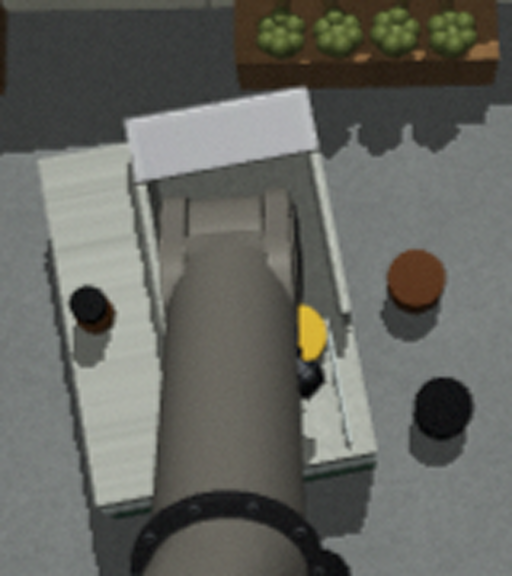

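The flap is well open at about 0.8 rad, held by the finger, and the tub is just short of the opening. I push on.

Emit:
{"api": "drive_tool", "payload": {"series": [[4, 0, 6, 0, 0, 0, 78], [9, 0, 12, 0, 0, 0, 78], [14, 0, 19, 0, 0, 0, 78], [18, 0, 24, 0, 0, 0, 78], [20, 0, 27, 0, 0, 0, 78]]}}

```text
clock: 4.65
tcp_pos: [0.5959, 0.1084, 0.1254]
orientation: [-1.487, 0.598, -0.602]
contact_force: [-1.7, -1.2, -0.4]
grip_width: 0.0779
```

```bash
python3 -c "
from h import *
todo(35,-64,125,36.9)
for n in ('scene','top','wrist'):
  f=grab(n,n+'5.png')
  b={'scene':(200,140,320,260),'top':(140,60,300,240),'wrist':(0,100,512,384)}[n]
  k={'scene':4.5,'top':3.2,'wrist':1.5}[n]
  cv2.imwrite('pics/'+n+'5c.png',cv2.resize(f['frame'][b[1]:b[3],b[0]:b[2]],None,fx=k,fy=k,interpolation=cv2.INTER_CUBIC))
"
```

```text
clock 4.65 tcp bin 19.8 -64.8 z 125.4 F [-1.7 -1.2 -0.4] w 0.0779
shift [ 8.4  0.5 12.7] turn [-0.01 -0.42  0.15]
bin x axis in tool [0.595 0.002 0.804] bin y [-0.804 -0.002  0.595]
```

View pics/scene5c.png

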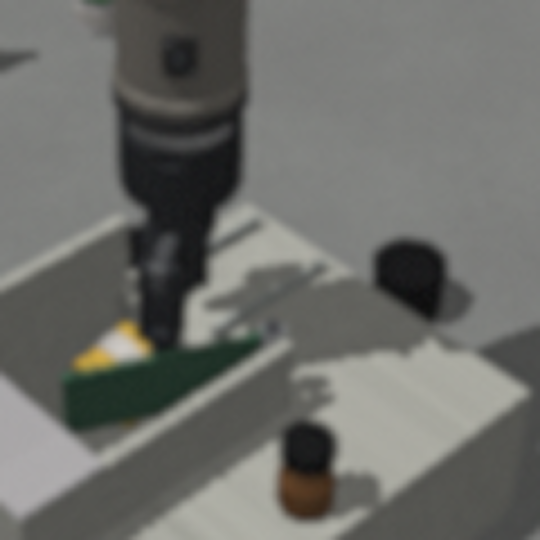

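View pics/wrist5c.png

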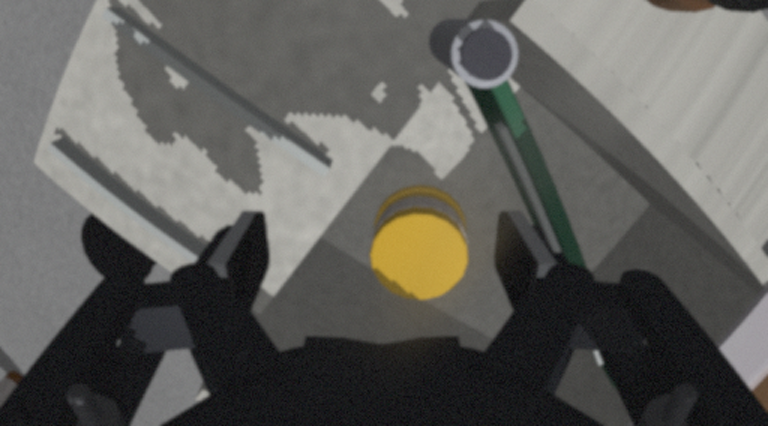

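The tub went over the edge: it is tipping in the scene view, and lies in the bin at (420,255) in the later wrist view. I hold for a moment and look again.

Emit:
{"api": "drive_tool", "payload": {"series": [[0, 0, 0, 0, 0, 0, 78], [0, 0, 0, 0, 0, 0, 78], [0, 0, 0, 0, 0, 0, 78]]}}

```text
clock: 5.1
tcp_pos: [0.5959, 0.1081, 0.1255]
orientation: [-1.487, 0.597, -0.603]
contact_force: [0.0, -2.5, -1.3]
grip_width: 0.0782
```

```bash
python3 -c "
from h import *
todo(-85,-64,125,36.9)
f=grab('wrist','wrist6.png')
"
```

```text
clock 5.1 tcp bin 19.8 -65.1 z 125.5 F [ 0.  -2.5 -1.3] w 0.0782
shift [-63.1   0.2 -83.6] turn [-0.05 -0.45  0.2 ]
bin x axis in tool [0.594 0.003 0.804] bin y [-0.804 -0.002  0.594]
```

View pics/wrist6.png

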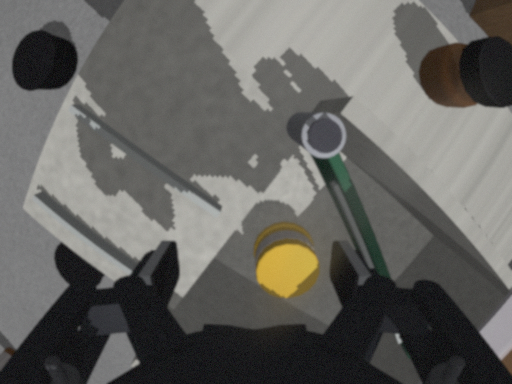

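The tub is down in the bin at (287,260). I draw back along the lane so the flap follows the finger shut.

Emit:
{"api": "drive_tool", "payload": {"series": [[-9, 0, -12, 0, 0, 0, 78], [-18, 0, -24, 0, 0, 0, 78], [-27, 0, -36, 0, 0, 0, 78], [-36, 0, -48, 0, 0, 0, 78], [-45, 0, -60, 0, 0, 0, 78]]}}

```text
clock: 5.65
tcp_pos: [0.5218, 0.0971, 0.1257]
orientation: [-1.485, 0.596, -0.603]
contact_force: [0.1, -0.2, 1.3]
grip_width: 0.0783
```

Emit:
{"api": "drive_tool", "payload": {"series": [[-6, 0, -8, 0, 0, 0, 78], [-13, 0, -17, 0, 0, 0, 78], [-20, 0, -26, 0, 0, 0, 78], [-20, -15, -26, 0, 0, 0, 78], [-20, -30, -26, 0, 0, 0, 78]]}}

```text
clock: 6.15
tcp_pos: [0.4882, 0.0922, 0.1557]
orientation: [-1.486, 0.597, -0.602]
contact_force: [0.2, -0.3, 1.0]
grip_width: 0.0782
```

Emit:
{"api": "drive_tool", "payload": {"series": [[0, -35, 0, 0, 0, 0, 78], [0, -70, 0, 0, 0, 0, 78], [0, -105, 0, 0, 0, 0, 78], [-40, -110, 0, 0, 0, 0, 78], [-80, -110, 0, 0, 0, 0, 78]]}}

```text
clock: 6.65
tcp_pos: [0.4308, 0.1482, 0.2672]
orientation: [-1.482, 0.597, -0.606]
contact_force: [0.4, 1.1, -0.8]
grip_width: 0.0782
```

Emit:
{"api": "drive_tool", "payload": {"series": [[-40, 0, 0, 0, 0, 0, 78], [-80, 0, 0, 0, 0, 0, 78], [-120, 0, 0, 0, 0, 0, 78], [-140, 0, 0, 0, 0, 0, 78], [-140, 0, 0, 0, 0, 0, 78]]}}

```text
clock: 7.15
tcp_pos: [0.3281, 0.2476, 0.2667]
orientation: [-1.482, 0.593, -0.602]
contact_force: [0.5, 0.0, 0.9]
grip_width: 0.0779
```

```bash
python3 -c "
from h import *
todo(-85,-64,125,36.9)
for n in ('scene','top'):
  f=grab(n,n+'7.png')
  b={'scene':(150,150,330,300),'top':(140,60,300,240)}[n]
  k={'scene':4,'top':3.2}[n]
  cv2.imwrite('pics/'+n+'7c.png',cv2.resize(f['frame'][b[1]:b[3],b[0]:b[2]],None,fx=k,fy=k,interpolation=cv2.INTER_CUBIC))
"
```

```text
clock 7.15 tcp bin -221.1 117.0 z 266.7 F [0.5 0.  0.9] w 0.0779
shift [226.  142.5   0.3] turn [-0.37 -0.25  0.19]
bin x axis in tool [0.597 0.007 0.802] bin y [-0.802  0.001  0.597]
```

View pics/scene7c.png

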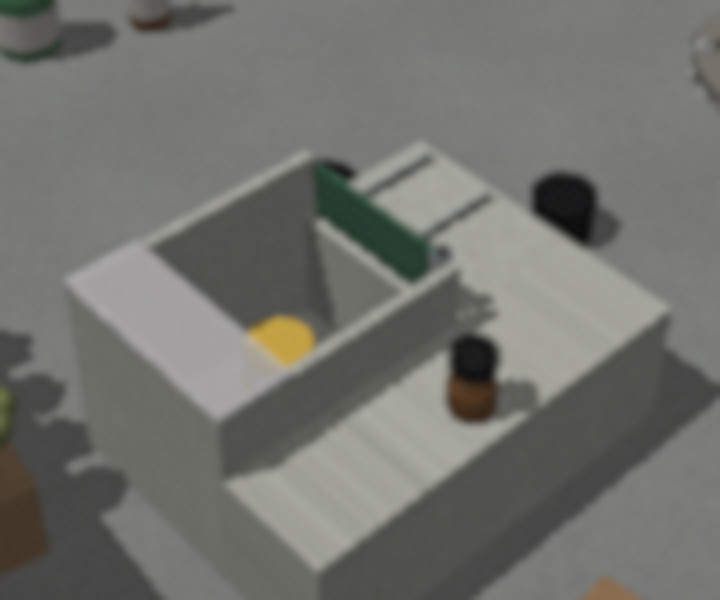

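View pics/top7.png

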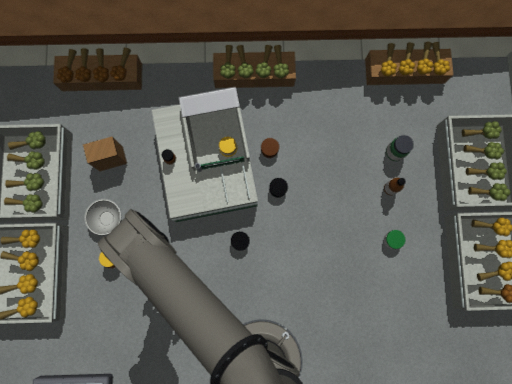

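The flap is shut and the tub is in the bin. I let time pass and check that it is at rest.

Emit:
{"api": "drive_tool", "payload": {"series": [[0, 0, 0, 0, 0, 0, 78], [0, 0, 0, 0, 0, 0, 78], [0, 0, 0, 0, 0, 0, 78], [0, 0, 0, 0, 0, 0, 78], [0, 0, 0, 0, 0, 0, 78]]}}

```text
clock: 7.75
tcp_pos: [0.3306, 0.2451, 0.2666]
orientation: [-1.482, 0.596, -0.606]
contact_force: [-0.5, -0.5, 0.0]
grip_width: 0.078
```

```bash
python3 -c "
from h import *
import pickle
F0=pickle.load(open('f0.pkl','rb'))
p=np.load('bin.npy');c,s=np.cos(p[2]),np.sin(p[2])
f=grab('top','top8.png')
for im in (cv2.imread('pics/top7.png'),f['frame']):
  h=cv2.cvtColor(im,cv2.COLOR_BGR2HSV);m=cv2.inRange(h,(18,140,120),(32,255,255));m[:,:190]=0;m[:,260:]=0
  ys,xs=np.where(m);u,v=xs.mean(),ys.mean();w=onz(f,u,v,.05);d=w[:2]-p[:2];print(u,v,len(xs),(c*d[0]+s*d[1])*1000,(-s*d[0]+c*d[1])*1000)
d=cv2.absdiff(f['frame'],F0['top']['frame']).max(2)
for n,(u,v) in dict(jar=(168,156),green=(396,239),herb=(401,147),oil=(397,185),carton=(104,153),bowl=(103,218)).items(): print(n,np.median(d[v-12:v+13,u-12:u+13]),(d[v-12:v+13,u-12:u+13]>50).sum())
s1=grab('scene','scene8.png');d=cv2.absdiff(s1['frame'],F0['scene']['frame']).max(2)
print('honey',(d[250:290,375:408]>50).sum(),'bowl',(d[280:320,342:390]>50).sum())
g=f['frame'][130:185,185:260];cv2.imwrite('pics/t8c.png',cv2.resize(g,None,fx=8,fy=8,interpolation=cv2.INTER_CUBIC))
print(r.get_obs()['contact_force'])
"
```

```text
226.96954314720813 145.19289340101523 197 74.53130666355075 -93.80628996037434
226.96954314720813 145.19289340101523 197 74.53130666355075 -93.80628996037434
jar 3.0 0
green 3.0 0
herb 3.0 0
oil 3.0 0
carton 3.0 0
bowl 3.0 7
honey 0 bowl 0
[ 0.25843807 -0.04949733  0.8275531 ]
```

View pics/t8c.png

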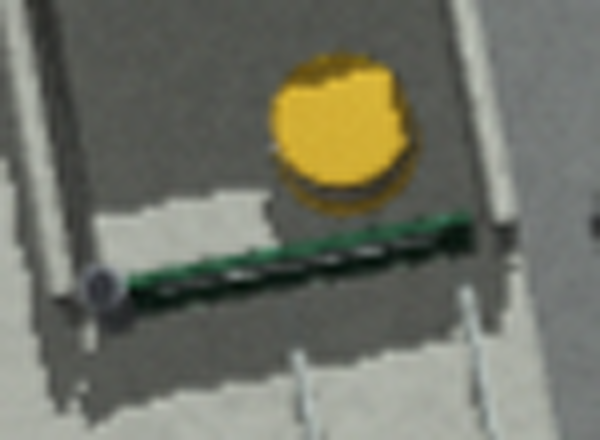

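```bash
python3 -c "
from bench import r
print(r.hand_in())"
```

```text
the job is handed in; nothing more can be done
None
```

The yellow tub is in the stock bin with the flap shut behind it, and I handed the job in at about 7.9 s; hand-in reports no verdict.

I turned the jaws diagonally, so the leading finger pushed the flap open and the trailing finger pushed the tub down its lane. The flap was about 0.8 rad open (judged from the pictures) with the tub still just short of the opening. It stayed open on the finger as the tub went over the edge, and it followed the finger shut as I drew back.

Last checks before hand-in:
- **Tub:** it stands at about x 74, y -94 mm in the bin frame, with the same pixel position in two pictures 0.6 s apart. I did not measure its height.
- **Flap:** it looks shut in both the scene and top views; I did not measure its angle.
- **Bystanders:** all seven show no visible change from the first pictures.
- **Arm:** it is well clear of everything, with the force reading at noise level (under 1 N).

No check failed or disagreed.

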